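# Press a top mount's dust cap home with a driver from its spring clip

## Task

One suspension top mount still has its black dust cap standing proud. Pull the steel driver sideways out of its spring clip, press that cap straight down with the driver's foot until it snaps fully home (do not push the cap with the gripper), then stand the driver upright on the rubber mat and let go. Leave the finished mount and everything else alone.

Things in the scene. Friction and masses are not known exactly. Their poses are not given: they have to be found in the camera images.
- mount: The unfinished top mount, fixed: a round aluminium plate 124 mm across, 30 mm high, with three studs (14 mm high, 52 mm from the centre) and a round recess 63 mm across in its top. Origin: centre of its underside; z up. Four sprung tabs in the recess hold the cap up until it is pressed past them. It looks like the finished mount, but its cap stands higher.
- cap: The loose round black cap on that mount: a flat disc 76 mm across, 6 mm thick, over a plug 60 mm across and 18 mm long, a little way into the recess. Origin: centre of the plug's underside; flat top 24 mm above it. It stands 10.7 mm proud; pressed straight down at its centre with 10 to 20 N it snaps home: disc on the mount's face, origin 12 mm above the mount's, top 36 mm above the table.
- done_mount: The finished mount, fixed: same plate and studs, its cap already home (top 36 mm above the table). Origin: centre of its underside. To be left alone.
- driver: The driver (pusher), loose, about 0.5 kg, 155 mm high, standing upright: a round steel foot 48 mm across and 15 mm high with a flat underside, a round shaft 22 mm in diameter from 15 to 105 mm, and a square aluminium head 30 x 30 mm, from 105 to 155 mm. Origin: centre of the foot's underside; z up along the shaft; the head's flat sides face along its x and y.
- driver_grip (a point): The centre of the driver's square head, 130 mm above its underside: the place to grip it. x and y square to the head's flat sides.
- stand: The driver's stand, fixed: a steel base 110 x 90 mm (x from -40 to +70 mm), 6 mm thick, on which the driver stands over the origin, and a post 100 mm high, 31 mm behind the driver's axis (at +x), that carries the spring clip. Origin: on the table, under the driver's axis. The stand's own -x, the side on which the clip opens, points roughly to the robot.
- stand_clip (a point): Centre of the C-shaped spring clip round the shaft, 92 mm above the table; the clip is 16 mm high and 45 mm wide. Axes as the stand's. The driver comes out when pulled level along the stand's -x: the clip resists with roughly 6 to 10 N for the first 10 mm, then lets go. It cannot be lifted out, as its foot does not pass the clip. Pulled 45 mm or more it is clear.
- mat: Flat square black rubber mat, fixed, 120 x 120 mm, 3 mm thick. Origin: centre of its underside, on the table; z up. The driver must stand with its foot on it.
- spring_b: The upright dark coil spring nearest the mounts, 170 mm high, 83 mm across, a loose bystander. Origin: centre of its underside.
- wrench: Wrench lying flat, 170 mm long, a bystander.
- bushing: White waisted bushing, 52 mm across, 42 mm high, a bystander. Origin: centre of its underside.
- spring_hat: Dark red conical spring hat, 84 mm across, 70 mm high, a bystander. Origin: centre of its underside.
- carton: White carton, 110 x 160 x 90 mm high, a bystander. Origin: centre of its underside.

How it is judged:
On the way, in this order (a step that is already met when the one before it is completed fails the run):
1. the driver is out of its clip and held (horizontal distance between driver and stand_clip above 0.045 m and contact force between the fingers and driver above 1 N), for 0.2 s.
2. the cap is fully home while the held driver presses on it (z of cap in the frame of mount below 0.0135 m and horizontal distance between cap and mount below 0.004 m and angle between the z axis of cap and the z axis of mount, either way round below 0.05 rad and contact force between driver and cap above 1 N and contact force between the fingers and driver above 1 N), for 0.1 s.
At the end, for the whole second after the job is handed in: The cap is fully home (its underside less than 13.5 mm above the mount's, within 4 mm of centre, level to 0.05 rad), and the driver stands upright (tilt under 0.1 rad) and at rest with its foot on the mat (its axis within 55 mm of the mat's centre along each side) (z of cap in the frame of mount below 0.0135 m and horizontal distance between cap and mount below 0.004 m and angle between the z axis of cap and the z axis of mount, either way round below 0.05 rad and angle between driver's own z axis and vertical below 0.1 rad and x of driver in the frame of mat between -0.055 and 0.055 m and y of driver in the frame of mat between -0.055 and 0.055 m and z of driver in the frame of mat between 0 and 0.007 m and linear speed of driver below 0.02 m/s); the robot touches nothing.
It fails at once if the gripper presses on the cap (contact force between any of the fingers, the arm and cap above 2 N).
It fails at once if the finished mount is struck or pressed (contact force between any of driver, the fingers, the arm and done_mount above 3 N).
It fails at once if a bystander is shifted by more than 30 mm (distance of any of spring_b, wrench, bushing, spring_hat, carton from where it was at the start of the episode above 0.03 m).
It also fails if it takes over 64 s, if anything falls off the work surface, if the arm or the gripper's body presses on something with over 40 N, if the wrist force passes 120 N, or if a joint passes its speed limit or range.

## Robot

A 6-joint arm with a two-finger parallel gripper is mounted at the origin on the work surface. World frame = base frame: x ahead of the robot, y to its left, z up, the work surface at z = 0. Lengths are in m, angles in rad, forces in N, time in s.
With the tool pointing down it reaches from about 0.35 to 0.8 m from the base axis. Payload 7.3 kg.
Tool frame: the origin (TCP) lies between the finger pads; the fingertips stand 19 mm ahead of it and the grasp point (between the pads) is the TCP (arm.tips_ahead is the distance from the TCP to the fingertips, in m); z points along the fingers, y is the line along which they close (so a half turn about z gives the same grasp; the last joint's range is limited). The gripper opens to 85 mm and grips with 20 to 120 N. Pads are 22 mm wide; open, the fingers measure 114 mm over their backs; the gripper's body (76 mm by 85 mm) begins 54 mm behind the grasp point. The pads swing forward as they close: fully open they stand 13 mm farther back than shut.
Start: joints at [-1.266, 0.342, 1.524, -0, 1.275, -0.146], TCP at [0.229, -0.473, 0.224] pointing down, gripper open.
Joint ranges: [-2.53, 2.53], [-0.77, 2.02], [0.04, 2.7], [-1, 4.14], [0.28, 2.66], [-3.11, 3.11]. Speed limits (rad/s): [2.57, 2.57, 3.14, 3.14, 3.14, 3.14].

## Interface

Orientations are given as a unit quaternion [x, y, z, w].
In Python, from station import arm gives the robot as it stands. Calls block until the motion is done:
- arm.move_ptp(position, orientation): joint-space move of the TCP to a pose.
- arm.movel(position, frame=None, max_speed=0.15, guard=None): straight line of the TCP; frame=None keeps the orientation; max_speed is the mean speed in m/s. With guard (N) it stops when the force on the tool has changed by that much, and returns True; else False.
- arm.goto_joints(angles): joint-space move.
- arm.command_gripper(opening): finger opening in m; the grip force is fixed at half the most; returns when the fingers have stopped.
- arm.hold(seconds).
- arm.ik(position, orientation): joint angles nearest the present ones, or None.
- arm.read_state(): the state.
- arm.read_camera(name): name is "side" or "top" or "wrist"; returns (picture, depth): 400x640x3 uint8, red, green, blue; 400x640 float32, m along the optical axis (not along the pixel's ray), 0 where there is no reading.
- arm.calibration(name): a dict with "K" (3x3 intrinsics, pixels), "xyz" and "rotation" of the camera in the world; the wrist camera has in their place "mount" (4x4, takes a point from camera to tool coordinates, whose origin is the TCP and whose axes are the flange's). Camera axes: x right, y down, z forward; pixel columns grow to the right and rows downward; lengths in m; the calibration is good to about 2 mm. The wrist camera is an equidistant fisheye: a pixel r from the principal point sees the ray r / f radians off the axis. A picture is of the moment at which its call begins: read the wrist's pose just before it. calibration takes no time and is no camera call.
A pose or a line that the arm cannot do raises arm.IKError and nothing moves.
- arm.hand_in(): hands the job in; it is judged then, once.
Trained networks look in the newest picture that a camera, given by its name, has taken for a name from the list of things; names that differ only in an ending like _2 or _b are one class to them, and where a whole thing is asked for, a point or a joint stands for the part that bears it (a point fixed in the world has none). Each returns a list of dicts, best first, with "p" (0 to 1); they miss things now and then, are a little off and sometimes report something else, mostly with a low value. They report only what shows in the picture. A call takes as long as a camera call.
- arm.regions_of(camera, label): "region" (400x640 bool, what is visible of it) and "point" ([column, row] in pixels, amid what is visible of it).
The state is a dict: "time_s": time; "joint_positions": joint angles; "joint_vel": joint speeds; "joint_torque": joint torques, N m; "tcp_pos": TCP position; "tcp_rot": TCP orientation; "contact_force": force on the tool from outside, world axes, zero at the start; "moment": the same for the moment, N m; "gripper_width": finger opening in m; "grasp_force": force on a finger pad.
Only numpy, scipy, OpenCV 4.12 (cv2) and the standard library are available. Lean on these libraries where they do the work, as an engineer would, in place of code of your own. Each camera call takes 0.05 s, during which the arm holds its last target. There are 200 camera calls.

## Working session

There is one attempt and no reset: what is moved stays moved. The work goes in short steps, each a Python script; the robot and the scene stay as the last script left them, time stands still between calls to the robot, and variables do not carry over. Pictures are saved under pics/ and viewed, at most 10 in all, crops included, and the job is handed in when it is done.

```bash
ls; mkdir -p pics; cat > h.py <<'E'
import numpy as np, cv2
from station import arm
from scipy.spatial.transform import Rotation as R
def cloud(cam,d):
    c=arm.calibration(cam);K=np.array(c["K"]);v,u=np.mgrid[:400,:640]
    p=np.stack([(u-K[0,2])/K[0,0]*d,(v-K[1,2])/K[1,1]*d,d],-1)
    r=np.array(c["rotation"]); r=r if r.shape==(3,3) else R.from_quat(r).as_matrix()
    return p@r.T+np.array(c["xyz"])
E
python3 - <<'E'
from h import *
for cam in("top","side"):
    im,d=arm.read_camera(cam); cv2.imwrite(f"pics/{cam}0.png",im[...,::-1]); P=cloud(cam,d)
    np.savez(f"{cam}0.npz",im=im,P=P,d=d)
    print(cam,arm.calibration(cam))
    for n in("mount","cap","driver","stand","mat","spring_b","wrench","bushing","spring_hat","carton"):
        for r in arm.regions_of(cam,n)[:3]:
            m=r["region"]&(d>0); q=P[m]
            print(n,round(r["p"],2),np.round(r["point"]),m.sum(),np.round(np.median(q,0),3) if len(q) else'',np.round(np.percentile(q,[2,98],0),3).tolist() if len(q) else '')
print(arm.read_state()["time_s"])
E
```

```text
pics
top {'K': array([[400.77989445,   0.        , 322.32812131],
       [  0.        , 400.77989445, 201.24243225],
       [  0.        ,   0.        ,   1.        ]]), 'xyz': array([0.37210752, 0.04870574, 1.23773614]), 'rotation': array([ 0.70956503, -0.70095904,  0.061717  , -0.03694462])}
mount 0.85 [404. 222.] 854 [ 0.488 -0.256  0.031] [[0.434, -0.329, -0.0], [0.55, -0.211, 0.045]]
mount 0.74 [164. 218.] 2756 [0.471 0.461 0.089] [[0.401, 0.382, 0.006], [0.546, 0.55, 0.094]]
cap 0.96 [414. 220.] 495 [ 0.492 -0.271  0.047] [[0.46, -0.306, 0.041], [0.526, -0.238, 0.052]]
driver 0.76 [263. 178.] 285 [0.592 0.176 0.123] [[0.578, 0.159, 0.01], [0.626, 0.194, 0.164]]
stand 0.78 [268. 180.] 766 [0.61  0.177 0.007] [[0.556, 0.132, 0.0], [0.671, 0.236, 0.105]]
mat 0.76 [264. 229.] 1535 [0.46  0.177 0.003] [[0.403, 0.118, -0.002], [0.519, 0.235, 0.008]]
spring_b 0.64 [394. 155.] 1079 [ 0.675 -0.211  0.11 ] [[0.634, -0.257, 0.0], [0.72, -0.17, 0.172]]
wrench 0.79 [371. 250.] 376 [ 0.394 -0.146  0.008] [[0.321, -0.166, -0.001], [0.48, -0.12, 0.013]]
bushing 0.51 [322. 151.] 230 [0.692 0.01
[... 1208 characters left out ...]
79, 0.072]]
spring_b 0.73 [383. 232.] 1278 [ 0.672 -0.22   0.097] [[0.635, -0.246, -0.0], [0.715, -0.087, 0.171]]
spring_b 0.25 [329. 176.] 573 [0.628 0.175 0.016] [[0.559, 0.134, 0.001], [0.671, 0.213, 0.103]]
wrench 0.65 [281. 258.] 366 [ 0.401 -0.146  0.007] [[0.323, -0.165, 0.0], [0.48, -0.121, 0.011]]
bushing 0.7 [364. 205.] 265 [0.694 0.005 0.036] [[0.673, -0.007, 0.003], [0.719, 0.039, 0.047]]
bushing 0.51 [270. 138.] 1449 [0.471 0.426 0.075] [[0.4, 0.379, 0.006], [0.552, 0.536, 0.095]]
spring_hat 0.25 [311. 228.] 1111 [ 0.501 -0.067  0.032] [[0.448, -0.11, 0.002], [0.559, 0.007, 0.041]]
carton 0.56 [268. 137.] 1511 [0.47  0.429 0.074] [[0.398, 0.38, 0.003], [0.553, 0.556, 0.095]]
1.1
```

```bash
python3 - <<'E'
from h import *
for cam in("top","side"):
    z=np.load(f"{cam}0.npz");P=z["P"];d=z["d"]
    def rect(box,zl):
        m=(d>0)&(P[...,0]>box[0])&(P[...,0]<box[1])&(P[...,1]>box[2])&(P[...,1]<box[3])&(P[...,2]>zl[0])&(P[...,2]<zl[1])
        q=P[m]; r=cv2.minAreaRect((q[:,:2]*1000).astype(np.float32)); c=cv2.minEnclosingCircle((q[:,:2]*1000).astype(np.float32))
        print(cam,m.sum(),'rect',np.round(r[0],1),np.round(r[1],1),round(r[2],1),'circ',np.round(c[0],1),round(c[1],1),'mean',np.round(q.mean(0)*1000,1))
    print('head');rect((.55,.66,.12,.24),(.145,.17))
    print('base');rect((.53,.70,.11,.25),(.0042,.012))
    print('clip');rect((.53,.70,.11,.25),(.085,.11))
    print('mat');rect((.38,.535,.10,.25),(.0018,.006))
    print('cap');rect((.44,.55,-.33,-.21),(.036,.056))
    print('donecap');rect((.44,.56,-.12,.02),(.034,.042))
im=cv2.imread("pics/top0.png");cv2.imwrite("pics/a.png",np.hstack([cv2.resize(im[130:290,200:500],None,fx=2.6,fy=2.6,interpolation=2)]))
im=cv2.imread("pics/side0.png");cv2.imwrite("pics/b.png",cv2.resize(im[90:350,180:460],None,fx=2.3,fy=2.3,interpolation=2))
E
```

```text
head
top 132 rect [599.8 180.1] [30.4 29.2] 27.6 circ [600.1 180.2] 20.1 mean [598.5 179.4 160.1]
base
top 548 rect [613.9 180.2] [165.4 138.8] 0.9 circ [614.4 175.7] 101.8 mean [606.3 179.1   6.7]
clip
top 171 rect [613.7 186.1] [60.  51.7] 21.8 circ [614.9 187.3] 36.7 mean [620.  188.4  98.9]
mat
top 1167 rect [458.2 175.6] [153.4 149.2] 0.6 circ [456.8 175.8] 105.1 mean [457.9 176.5   3.7]
cap
top 529 rect [ 500.7 -267.5] [95.3 97.7] 7.8 circ [ 493.4 -271.4] 56.0 mean [ 491.  -271.5   46.7]
donecap
top 494 rect [502.2 -49.1] [113.9 110.8] 82.5 circ [506.6 -49.7] 60.8 mean [505.  -51.6  37. ]
head
side 93 rect [601.2 180.6] [35.3 35.4] 22.8 circ [598.7 180.3] 21.7 mean [599.1 176.2 157. ]
base
side 307 rect [614.1 178.2] [167. 133.] 2.0 circ [613.  180.3] 98.7 mean [612. 169.   7.]
clip
side 160 rect [616.4 185. ] [63.4 51.4] 17.8 circ [615.6 183.8] 36.8 mean [615.6 176.6  97. ]
mat
side 630 rect [457.5 175.2] [149.3 154.4] 89.6 circ [457.2 175.1] 103.0 mean [459.  175.9   3.8]
cap
side 543 rect [ 500.2 -276. ] [97.4 91.9] 85.5 circ [ 490.6 -271.7] 56.8 mean [ 491.3 -272.3   46.3]
donecap
side 340 rect [505.7 -57.1] [112.2 107.1] 13.6 circ [507.  -53.1] 58.8 mean [506.9 -50.6  37.1]
```

View pics/a.png

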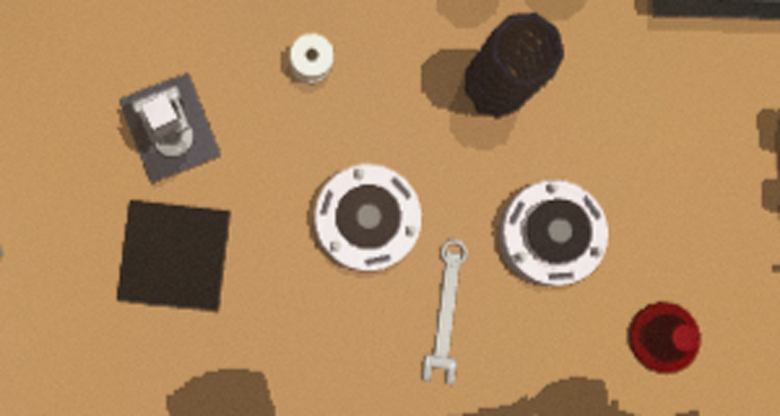

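View pics/b.png

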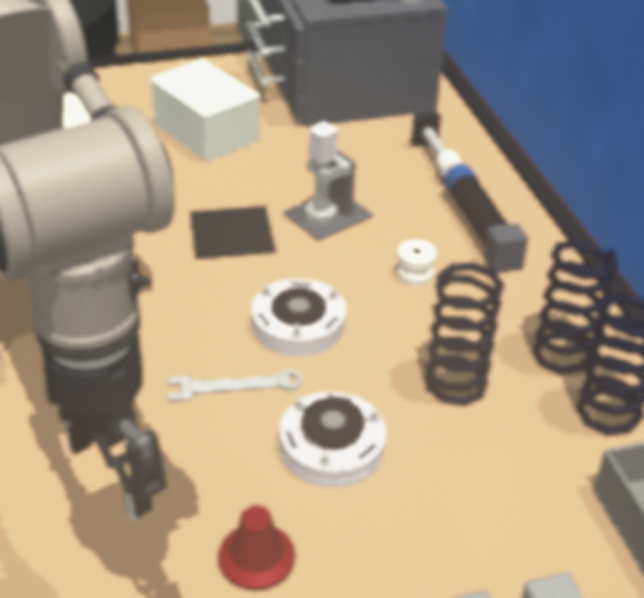

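```bash
cat >> h.py <<'E'
def down(yaw): # tool z down, tool y along yaw (world angle)
    y=np.array([np.cos(yaw),np.sin(yaw),0]);z=np.array([0,0,-1.]);x=np.cross(y,z)
    return R.from_matrix(np.stack([x,y,z],1)).as_quat()
def wcloud(st,d):
    c=arm.calibration("wrist");K=np.array(c["K"]);M=np.array(c["mount"]);v,u=np.mgrid[:400,:640]
    a=(u-K[0,2])/K[0,0];b=(v-K[1,2])/K[1,1];r=np.hypot(a,b)+1e-9;t=np.tan(np.minimum(r,1.4))/r
    p=np.stack([a*t*d,b*t*d,d],-1)@M[:3,:3].T+M[:3,3]
    return p@R.from_quat(st["tcp_rot"]).as_matrix().T+np.array(st["tcp_pos"])
def rect(P,m):
    q=P[m]; r=cv2.minAreaRect((q[:,:2]*1000).astype(np.float32)); return m.sum(),np.round(r[0],1),np.round(r[1],1),round(r[2],1),np.round(q.mean(0)*1000,1)
E
python3 - <<'E'
from h import *
for yaw in (22,202):
    q=down(np.radians(yaw))
    for p in([.6,.18,.136],[.6,.18,.3],[.55,.16,.25],[.492,-.272,.17],[.46,.177,.14]): 
        j=arm.ik(p,q); print(yaw,p,None if j is None else np.round(j,2))
yaw=22 if arm.ik([.6,.18,.136],down(np.radians(22))) is not None and abs(arm.ik([.6,.18,.136],down(np.radians(22)))[5])<abs(arm.ik([.6,.18,.136],down(np.radians(202)))[5]) else 202
arm.move_ptp([.57,.17,.33],down(np.radians(yaw)))
st=arm.read_state();im,d=arm.read_camera("wrist");P=wcloud(st,d);cv2.imwrite("pics/w0.png",im[...,::-1])
np.savez("w0.npz",im=im,P=P,d=d)
for n in("driver","stand","mat"):
    for r in arm.regions_of("wrist",n)[:2]:
        m=r["region"]&(d>0);Z=P[...,2]
        lo,hi={"driver":(.15,.17),"stand":(.003,.010),"mat":(.0,.008)}[n]
        mm=m&(Z>lo)&(Z<hi)
        if mm.sum()>20: print(n,round(r["p"],2),r["point"],rect(P,mm))
print(yaw,st["time_s"],st["tcp_pos"])
E
```

```text
22 [0.6, 0.18, 0.136] [ 0.17  0.6   1.35 -0.    1.19 -0.21]
22 [0.6, 0.18, 0.3] [ 0.17  0.5   1.07 -0.    1.57 -0.21]
22 [0.55, 0.16, 0.25] [ 0.15  0.41  1.34 -0.    1.39 -0.23]
22 [0.492, -0.272, 0.17] [-0.64  0.46  1.5  -0.    1.18 -1.03]
22 [0.46, 0.177, 0.14] [ 0.21  0.37  1.73 -0.    1.04 -0.17]
202 [0.6, 0.18, 0.136] [ 0.17  0.6   1.35 -0.    1.19  2.93]
202 [0.6, 0.18, 0.3] [ 0.17  0.5   1.07 -0.    1.57  2.93]
202 [0.55, 0.16, 0.25] [ 0.15  0.41  1.34 -0.    1.39  2.91]
202 [0.492, -0.272, 0.17] [-0.64  0.46  1.5  -0.    1.18  2.12]
202 [0.46, 0.177, 0.14] [ 0.21  0.37  1.73 -0.    1.04  2.97]
driver 0.74 [346.3, 163.5] (np.int64(817), array([601.1, 181. ]), array([30.2, 31.6]), 26.9, array([600.3, 182. , 161. ]))
stand 0.9 [360.9, 146.9] (np.int64(1857), array([615.1, 186.9]), array([111.1,  89.6]), 23.3, array([601.3, 196.9,   6.5]))
mat 0.66 [259.4, 121.7] (np.int64(5748), array([460.4, 176.6]), array([123.2, 124.9]), 84.3, array([462.4, 178.7,   3.6]))
22 3.7 [0.57020722 0.16904363 0.32985385]
```

View pics/w0.png

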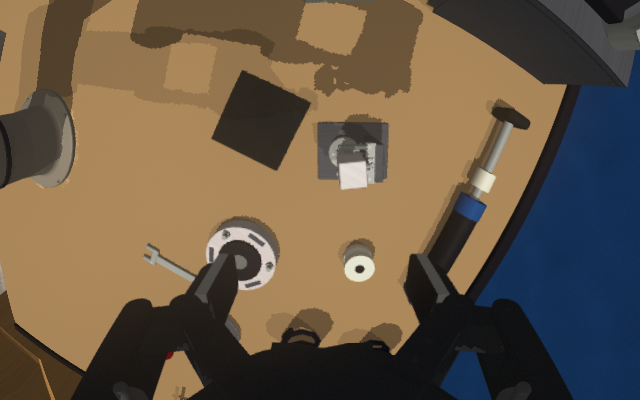

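The wrist view shows the driver head at about (352,172), with the stand at about (352,150) and the mat at about (262,120). The fits agree: driver at (601,181), stand yaw 23.3°, head yaw about 27°. I'll grip it and pull.

```bash
python3 - <<'E'
from h import *
q=down(np.radians(26.5))
arm.move_ptp([.601,.181,.20],q)
print(arm.movel([.601,.181,.136],max_speed=.08,guard=15))
s=lambda t:(lambda a:print(t,a["time_s"],np.round(a["tcp_pos"],4),np.round(a["contact_force"],1),np.round(a["moment"],2),round(a["gripper_width"],4),a["grasp_force"]))(arm.read_state())
s("pre");arm.command_gripper(.0);s("grip")
u=np.array([np.cos(np.radians(23.3)),np.sin(np.radians(23.3)),0])
p=np.array(arm.read_state()["tcp_pos"])
arm.movel(p-.012*u,max_speed=.02);s("12mm")
arm.movel(p-.065*u,max_speed=.06);s("65mm")
p=p-.065*u;p[2]+=.09
arm.movel(p,max_speed=.1);s("lift")
arm.hold(.2)
for cam in("side","top"):
    im,d=arm.read_camera(cam);P=cloud(cam,d);np.savez(f"{cam}1.npz",P=P,d=d);cv2.imwrite(f"pics/{cam}1.png",im[...,::-1])
    for r in arm.regions_of(cam,"driver")[:1]:
        m=r["region"]&(d>0); print(cam,r["p"],m.sum());q_=P[m]
        for lo in np.arange(.06,.26,.02):
            k=(q_[:,2]>lo)&(q_[:,2]<lo+.02)
            if k.sum()>5: print(round(lo,2),k.sum(),np.round(q_[k].mean(0),4))
E
```

```text
False
pre 5.45 [0.6014 0.1811 0.1366] [-0.3 -0.5  0.6] [0.01 0.01 0.02] 0.0854 0.0
grip 6.0083 [0.6015 0.1811 0.1365] [ 0.9 -0.7  2.3] [ 0.02 -0.21 -0.01] 0.0287 60.486218333244324
12mm 6.7333 [0.5907 0.1765 0.1366] [ 2.7  0.9 -0.1] [ 0.45 -0.73 -0.01] 0.0289 60.592185258865356
65mm 7.7667 [0.5413 0.1552 0.1357] [ 0.8  0.9 -5.5] [-0.02 -0.02  0.02] 0.0288 60.55768132209778
lift 8.8167 [0.5414 0.1553 0.2257] [ 0.4  0.6 -6.4] [ 0.04  0.05 -0.02] 0.0287 60.577969551086426
```

```bash
python3 - <<'E'
from h import *
c=np.array([.5414,.1553])
for cam in("side","top"):
    z=np.load(cam+"1.npz");P=z["P"];m=(z["d"]>0)&(np.hypot(P[...,0]-c[0],P[...,1]-c[1])<.04)&(P[...,2]>.05)&(P[...,2]<.21)
    for lo in np.arange(.06,.21,.015):
        k=m&(P[...,2]>lo)&(P[...,2]<lo+.015)
        if k.sum()>3: print(cam,round(lo,3),k.sum(),np.round(P[k].mean(0),4),np.round(P[k].min(0),3),np.round(P[k].max(0),3))
im=cv2.imread("pics/side1.png");cv2.imwrite("pics/c.png",cv2.resize(im[60:280,200:440],None,fx=2.5,fy=2.5,interpolation=2))
E
```

```text
side 0.09 34 [0.5367 0.1412 0.1009] [0.518 0.132 0.093] [0.565 0.161 0.105]
side 0.105 84 [0.5398 0.1478 0.1118] [0.517 0.129 0.106] [0.565 0.178 0.12 ]
side 0.12 30 [0.5394 0.1494 0.1278] [0.531 0.143 0.12 ] [0.551 0.16  0.135]
side 0.135 25 [0.5408 0.1491 0.1431] [0.532 0.143 0.136] [0.551 0.159 0.15 ]
side 0.15 27 [0.539  0.1489 0.1575] [0.529 0.142 0.151] [0.55  0.158 0.165]
side 0.165 26 [0.5396 0.1485 0.1722] [0.531 0.143 0.166] [0.551 0.157 0.179]
side 0.18 29 [0.5383 0.1494 0.1868] [0.53  0.142 0.18 ] [0.549 0.16  0.195]
side 0.195 32 [0.54   0.147  0.2039] [0.523 0.134 0.195] [0.559 0.165 0.21 ]
top 0.105 26 [0.538  0.1597 0.1117] [0.521 0.141 0.106] [0.561 0.175 0.117]
```

View pics/c.png

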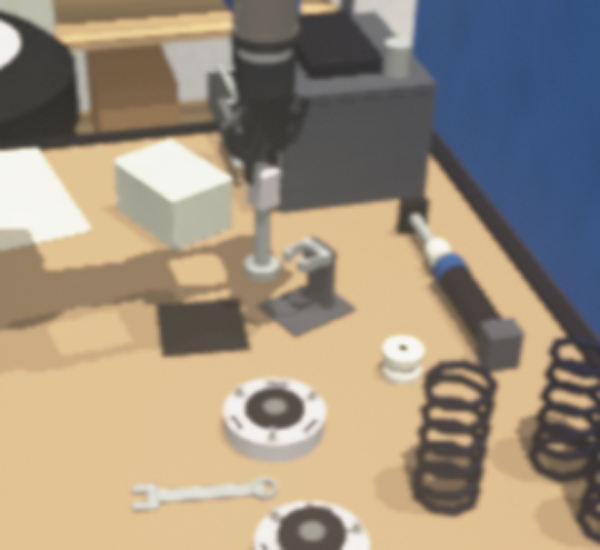

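The driver is hanging plumb at about (262,215) in the crop, with the clip empty. Next I'll press the cap.

```bash
python3 - <<'E'
from h import *
s=lambda t:(lambda a:print(t,a["time_s"],np.round(a["tcp_pos"],4),np.round(a["contact_force"],1),np.round(a["moment"],2),round(a["gripper_width"],4),round(a["grasp_force"],1)))(arm.read_state())
q=down(np.radians(26.5));C=[.4925,-.272]
arm.movel([.5,.0,.25],max_speed=.15);arm.movel(C+[.25],max_speed=.15)
arm.move_ptp(C+[.188],q);s("above")
print(arm.movel(C+[.172],max_speed=.02,guard=5));s("touch")
print(arm.movel(C+[.160],max_speed=.015,guard=35));s("pressed")
arm.hold(.4);s("hold")
p=list(arm.read_state()["tcp_pos"]);p[2]=.25
arm.movel(p,max_speed=.1);s("up")
arm.movel([.47,-.05,.26],max_speed=.2)
im,d=arm.read_camera("side");P=cloud("side",d);cv2.imwrite("pics/d.png",cv2.resize(im[160:360,220:460,::-1],None,fx=2.5,fy=2.5))
for cam in("side","top"):
    if cam=="top": im,d=arm.read_camera("top");P=cloud(cam,d)
    for c in(C,[.505,-.051]):
        m=(d>0)&(np.hypot(P[...,0]-c[0],P[...,1]-c[1])<.03);print(cam,c,np.median(P[m][:,2]))
E
```

```text
above 12.775 [ 0.4922 -0.2713  0.1878] [ 0.6 -0.9 -4.7] [-0.14 -0.07  0.01] 0.0288 60.6
True
touch 13.3833 [ 0.4925 -0.272   0.1758] [-0.3 -0.8  2.7] [-0.03 -0.2  -0.05] 0.0286 61.7
True
pressed 14.1417 [ 0.4921 -0.2723  0.1665] [ 0.2 -1.1  2.6] [-0.11  0.16  0.02] 0.0285 61.6
hold 14.5417 [ 0.4922 -0.2724  0.1665] [-1.5 -0.   6.1] [0.   0.33 0.01] 0.0285 62.0
up 15.5333 [ 0.4918 -0.2721  0.249 ] [ 0.3  0.8 -6. ] [-0.02  0.01 -0.01] 0.0286 60.7
side [0.4925, -0.272] 0.03671531643800996
side [0.505, -0.051] 0.3360054503271229
top [0.4925, -0.272] 0.036873693585532274
top [0.505, -0.051] 0.6172543891437323
```

View pics/d.png

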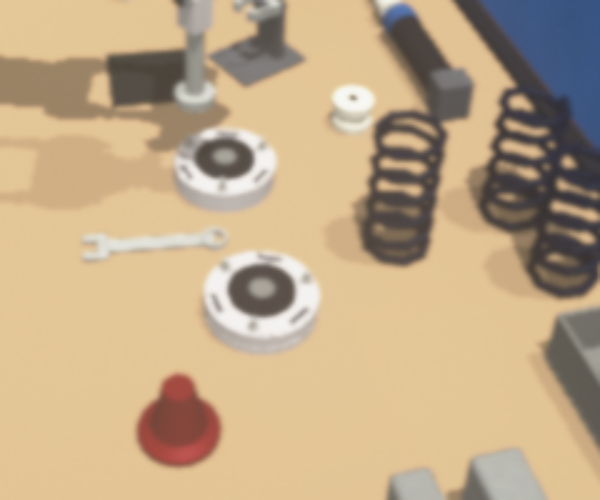

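The cap now sits flush at about (262,288). It reads 36.8 mm, which matches the finished mount. Next I'll place the driver on the mat.

```bash
python3 - <<'E'
from h import *
s=lambda t:(lambda a:print(t,a["time_s"],np.round(a["tcp_pos"],4),np.round(a["contact_force"],1),np.round(a["moment"],2),round(a["gripper_width"],4),round(a["grasp_force"],1)))(arm.read_state())
q=down(np.radians(26.5));M=[.458,.177]
arm.movel(M+[.25],max_speed=.15)
arm.move_ptp(M+[.15],q)
print(arm.movel(M+[.130],max_speed=.015,guard=5));s("down")
arm.hold(.3);arm.command_gripper(.085);s("open")
p=list(arm.read_state()["tcp_pos"]);p[2]=.30
arm.movel(p,max_speed=.08);s("up")
arm.goto_joints([-1.0,.342,1.524,0,1.275,-.146]);arm.hold(.3)
for cam in("top","side"):
    im,d=arm.read_camera(cam);P=cloud(cam,d)
    m=(d>0)&(np.hypot(P[...,0]-M[0],P[...,1]-M[1])<.05)&(P[...,2]>.145);print(cam,rect(P,m))
    m=(d>0)&(np.hypot(P[...,0]-.492,P[...,1]+.272)<.03);print(np.median(P[m][:,2]))
    if cam=="top":cv2.imwrite("pics/e.png",cv2.resize(im[120:300,190:500,::-1],None,fx=2.5,fy=2.5))
s("end")
E
```

```text
True
down 20.0583 [0.458  0.177  0.1335] [ 0.2 -0.6  6.2] [-0.05  0.02  0.08] 0.0286 62.0
open 20.95 [0.4566 0.1767 0.132 ] [ 0.3 -0.8 -0.3] [-0.03  0.02 -0.01] 0.085 0.0
up 23.2 [0.4565 0.1767 0.2996] [ 0.4 -0.6  0. ] [-0.04 -0.    0.01] 0.0851 0.0
top (np.int64(132), array([456.9, 176.1]), array([30.3, 29.8]), 28.0, array([456.7, 175.5, 158. ]))
0.036539883643541105
side (np.int64(0), array([0., 0.]), array([0., 0.]), 0.0, array([nan, nan, nan]))
0.036493959727280534
end 25.7083 [ 0.3452 -0.3958  0.2242] [0.  0.2 0.2] [-0.06 -0.02  0.01] 0.0849 0.0h.py:18: RuntimeWarning: Mean of empty slice.
  q=P[m]; r=cv2.minAreaRect((q[:,:2]*1000).astype(np.float32)); return m.sum(),np.round(r[0],1),np.round(r[1],1),round(r[2],1),np.round(q.mean(0)*1000,1)
  ret = um.true_divide(
```

View pics/e.png

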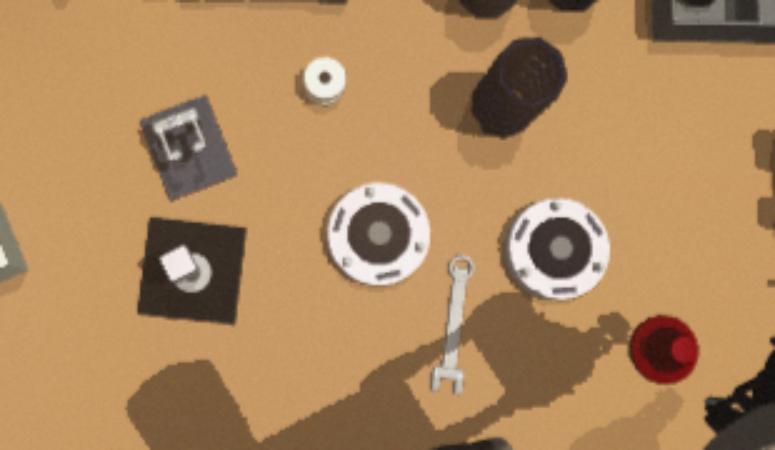

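The driver stands mid-mat at about (190,268), the cap is home, the other parts haven't moved, and the gripper is clear.

```bash
python3 -c "
from station import arm
print(arm.hand_in())"
```

```text
the job is handed in; nothing more can be done
None
```

The job is handed in: the cap is pressed home and the driver stands upright and released on the mat; the final picture shows the finished mount and the bystanders in place, but the hand-in returned no verdict.

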